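Open the sample lid of the wide vial reader at its push-push latch

ROBOT

A 7-joint arm with a two-finger parallel gripper is mounted at the origin on a cart in front of the work surface, level with it; the furniture and walls round the work are solid. World frame = base frame: x ahead of the robot, y to its left, z up, the work surface at z = 0. Lengths are in m, angles in rad, forces in N, time in s.
With the tool pointing down it reaches from about 0.425 to 0.875 m from the base axis. Payload 9.9 kg.
Tool frame: the origin (TCP) lies midway between the tips of the shut fingers; the grasp point (between the pads) lies 19 mm behind it; z points along the fingers, y is the line along which they close (so a half turn about z gives the same grasp; the last joint's range is limited). The gripper opens to 85 mm and grips with 20 to 120 N. Pads are 22 mm wide; open, the fingers measure 114 mm over their backs; the gripper's body (76 mm by 85 mm) begins 54 mm behind the grasp point. The pads swing forward as they close: fully open they stand 13 mm farther back than shut.
Start: joints at [1.165, 0.576, 0.025, 1.437, -0.015, 1.129, -0.057], TCP at [0.213, -0.64, 0.231] pointing down, gripper open.
Joint ranges: [-2.76, 2.76], [-0.34, 2.15], [-1.52, 1.57], [0.19, 2.46], [-1.09, 4.23], [0.17, 1.99], [-2.82, 2.82]. Speed limits (rad/s): [2.22, 2.22, 3.01, 3.01, 3.14, 3.14, 3.14].

INTERFACE

Orientations are given as a unit quaternion [x, y, z, w].
In Python, from cell import arm, cams gives the robot as it stands. The module is installed in compiled form; this text tells all that it offers.
- The arm moves only by the tool step_arm, never from a script. Its argument "increments" is a list of rows, each a list of 4 numbers: the shift along the world's x, y, z in units of 25 mm (1.0 is 25 mm), then the turn about the world's z in degrees. A call has 1 to 5 rows; each row shifts and turns the commanded pose from where the row before left it; what a row does not reach is not made up. A row lasts 1/12 s, in which the tool goes at most 41.7 mm and 7.16 degrees, less where a joint would pass 70% of its speed; a pose out of reach is approached as far as the arm can. A call is refused whole if a number of a shift passes 1 or a number of a turn 7.16, either way. A call with a gripper value outside its range is refused whole. "hand" is the opening in per cent of the stroke, from 0 (shut) to 100 (fully open), set as the call begins (left out, the last holds). The fingers move at their own pace and stop on an object; the grip force is fixed at half the most. Time passes only in rows, so rows that do not move let the fingers close. It gives the time, the measured TCP pose, the force, the opening and the grip force at its end, in the units of the state.
- arm.sense(): the state, without advancing time (a new reading comes with each control period).
- cams.grab_frame(name): name is "scene" or "top" or "wrist"; returns a dict with "color" (420x560x3 uint8, blue, green, red), "vfov" (degrees; the focal length in pixels is half the picture's height over the tangent of half this angle, whatever the lens; pixels are square), "cx", "cy" (the principal point, pixels), "dist_coeffs" ([k1, k2, p1, p2, k3] as OpenCV has them; the pictures are not rectified), "view" (4x4, takes a point from world to camera coordinates). Camera axes: x right, y down, z forward; pixel columns grow to the right and rows downward; lengths in m; the calibration is good to about 2 mm. A picture is of the moment at which its call begins. There is no depth.
- arm.hand_in(): hands the job in; it is judged then, once.
The state is a dict: "time_s": time; "joint_positions": joint angles; "dq": joint speeds; "tau": joint torques, N m; "eef_pos": TCP position; "tool_rot": TCP orientation; "wrist_force": force on the tool from outside, world axes, zero at the start; "ft_torque": the same for the moment, N m; "width": finger opening in m; "grip_force": force on a finger pad.
Only numpy, scipy, OpenCV 4.12 (cv2) and the standard library are available. Lean on these libraries where they do the work, as an engineer would, in place of code of your own. Each camera call takes 0.05 s, during which the arm holds its last target. There are 200 camera calls.

TASK

The large vial has been read: open the lid of the wider of the two vial readers. With a fingertip press the front of the lid fully down, just once (a second press would latch it again), take the finger away and watch for a good second that the popped lid stays up by itself; then push it on with a fingertip, back past upright, and leave it standing open, leaning back. Grasp and lift nothing, and leave the narrow reader shut and the vials and other things where they are.

Things in the scene. Friction and masses are not known exactly. Their poses are not given: they have to be found in the camera images.
- wide_reader: fixed vial reader: white housing 130 wide (y) x 200 deep (x) x 78 mm high, sloping panel with dark display in front, grey lid 84 mm wide on the level deck (78 mm high, from x = -35 to 100 mm; the panel falls to 35 mm height at x = -100). Origin: centre of its footprint on the bench; x points to its back, z up. Its well, under the lid, holds a large vial.
- wide_lid (a joint): lid angle about point wide_hinge (axis along the reader's y). 0 shut; -0.06 to -0.09 fully pressed; freed, a spring lifts it within 1 s to 1.05 and holds it there (under 2 N). From there it swings on lightly (under 2 N at the nose) and stays where left near and beyond upright (1.57); stop at 1.85. 80 mm from axis to front edge, 6 mm thick, 12 mm at its nose, tapering.
- wide_cam (a joint): hidden cam of the push-push latch; about 0 at the start. A full press (4.5 to 5.5 mm down at point wide_press, 3 to 5 N, then a hard stop) turns it to 0.2 to 0.4; letting the lid up turns it to 0.65 to 0.9 and frees the lid. Pushing the lid fully down again turns it past 1.1 and latches it shut.
- wide_press (a point): point on top of the lid, at its three ribs, 16 mm behind its front edge and midway across; moves with the lid. Shut it is 97 mm above the bench, 64 mm in front of the hinge axis.
- wide_lip (a point): middle of the lower edge of the lid's nose (front edge); moves with the lid. Shut it is 84.5 mm above the bench and 77 mm in front of the hinge axis; popped to 1.05 it is about 41 mm in front of the axis and 153 mm above the bench.
- wide_hinge (a point): middle of the lid's hinge axis, fixed to the reader: 88 mm above the bench; same axes as the reader (x to its back).
- wide_well (a point): centre of the well's mouth in the deck, 33 mm in front of the hinge axis, under the shut lid.
- narrow_reader: fixed vial reader: white housing 104 wide (y) x 200 deep (x) x 78 mm high, sloping panel with dark display in front, grey lid 56 mm wide on the level deck (78 mm high, from x = -35 to 100 mm; the panel falls to 35 mm height at x = -100). Origin: centre of its footprint on the bench; x points to its back, z up. Its well, under the lid, holds a small vial.
- narrow_lid (a joint): lid angle about point narrow_hinge (axis along the reader's y). 0 shut; -0.06 to -0.09 fully pressed; freed, a spring lifts it within 1 s to 1.05 and holds it there (under 2 N). From there it swings on lightly (under 2 N at the nose) and stays where left near and beyond upright (1.57); stop at 1.85. 80 mm from axis to front edge, 6 mm thick, 12 mm at its nose, tapering.
- narrow_cam (a joint): hidden cam of the push-push latch; about 0 at the start. A full press (4.5 to 5.5 mm down at point narrow_press, 3 to 5 N, then a hard stop) turns it to 0.2 to 0.4; letting the lid up turns it to 0.65 to 0.9 and frees the lid. Pushing the lid fully down again turns it past 1.1 and latches it shut.
- narrow_press (a point): point on top of the lid, at its three ribs, 16 mm behind its front edge and midway across; moves with the lid. Shut it is 97 mm above the bench, 64 mm in front of the hinge axis.
- narrow_lip (a point): middle of the lower edge of the lid's nose (front edge); moves with the lid. Shut it is 84.5 mm above the bench and 77 mm in front of the hinge axis; popped to 1.05 it is about 41 mm in front of the axis and 153 mm above the bench.
- narrow_hinge (a point): middle of the lid's hinge axis, fixed to the reader: 88 mm above the bench; same axes as the reader (x to its back).
- wide_vial: screw-cap glass vial, 22 mm across, 56 mm tall, standing upright in the wide reader's well with its cap 4 mm above the deck, hidden under the lid. Origin: centre of its foot.
- marker: white felt marker with black cap, 132 mm long, 14 mm thick, lying between the two readers, along x. Origin: centre of its underside.
- bottle: white reagent bottle with a blue cap, 48 mm across, 85 mm tall. Origin: centre of its foot.
- block: grey plastic vial block, 60 x 118 x 30 mm, fixed to the bench, with three small vials in it. Origin: centre of its underside.
- timer: white digital timer, 24 x 62 x 58 mm, standing. Origin: centre of its foot.
- tape: roll of white tape lying flat, 68 mm across, 18 mm high. Origin: centre of its underside.

How it is judged:
By the outcome, as a careful person would: the job done as asked, in the order asked, and still so for the second after the job is handed in, with the robot touching nothing.
It also fails if it takes over 51 s, if anything falls off the work surface, if the arm or the gripper's body presses on something with over 40 N, if the wrist force passes 120 N, or if a joint passes its speed limit or range.

## Working session

There is one attempt and no reset: what is moved stays moved. The work goes in short steps, Python scripts to look and compute and a tool call to move; the robot and the scene stay as the last step left them, time stands still between calls to the robot, and variables do not carry over. Pictures are saved under pics/ and viewed, at most 10 in all, crops included, and the job is handed in when it is done.

Besides the shell and the picture viewer there is one more tool, called after "Request:" by a JSON object that holds its "api" and its "payload", one argument or row to a line. step_arm: Moves the arm, as the interface text tells. Its arguments: {"type":"object","properties":{"increments":{"type":"array"},"hand":{"type":"number"}},"required":["increments"]}

```bash
mkdir -p pics; cat > h.py <<'E'
import numpy as np, cv2
from cell import arm, cams
def grab(n,f=None):
    d=cams.grab_frame(n)
    if f: cv2.imwrite('pics/'+f,d['color'])
    return d
def K(d):
    f=d['color'].shape[0]/2/np.tan(np.radians(d['vfov'])/2)
    return np.array([[f,0,d['cx']],[0,f,d['cy']],[0,0,1]])
def ray(d,uv,z):
    p=cv2.undistortPoints(np.array(uv,float).reshape(-1,1,2),K(d),np.array(d['dist_coeffs'])).reshape(-1,2)
    V=np.array(d['view']);R=V[:3,:3];c=-R.T@V[:3,3]
    w=np.c_[p,np.ones(len(p))]@R
    return c+w*((z-c[2])/w[:,2])[:,None]
def proj(d,P):
    V=np.array(d['view']);return cv2.projectPoints(np.array(P,float).reshape(-1,3),cv2.Rodrigues(V[:3,:3])[0],V[:3,3],K(d),np.array(d['dist_coeffs']))[0].reshape(-1,2)
E
python3 - <<'E'
from h import *
import pickle
a=grab('scene','s0.png');b=grab('top','t0.png')
pickle.dump((a,b),open('f0.pkl','wb'))
s=arm.sense();print(s['eef_pos'],s['tool_rot'],s['time_s'])
for d in(a,b):
    V=np.array(d['view']);print(-V[:3,:3].T@V[:3,3],d['vfov'],d['dist_coeffs'])
E
```

```text
[ 0.21337381 -0.63995902  0.23051502] [ 9.87078088e-01  1.60238164e-01 -1.58015057e-04 -7.44007995e-04] 0.1
[-0.2792312  -0.67557149  0.69773837] 47.64206171298743 [-0.01121891  0.          0.          0.          0.        ]
[ 0.51802988 -0.01432904  1.21613904] 55.497706090097715 [-0.03870604  0.          0.          0.          0.        ]
```

View pics/s0.png

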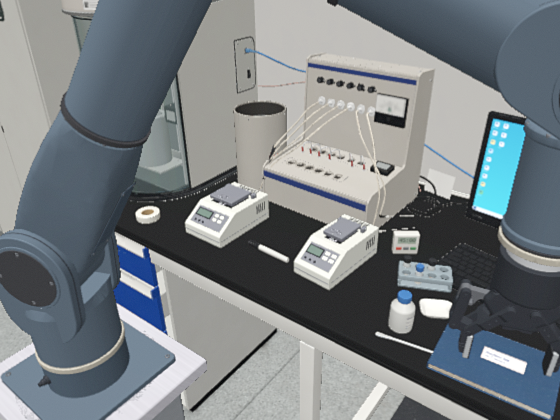

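View pics/t0.png

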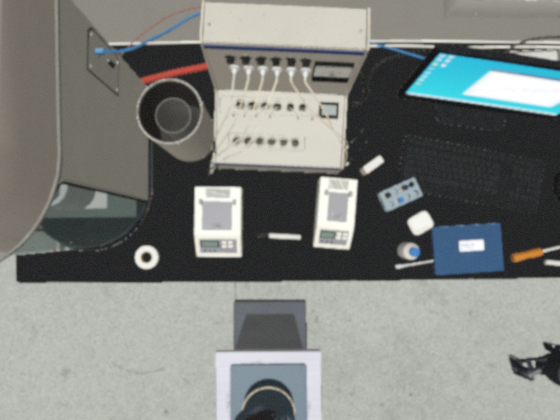

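The wide reader is the left one: at about (218,222) in the top view and (228,212) in the scene view. The narrow one is at (335,213) in the top view, with the marker between them. I'll enlarge the wide reader.

```bash
python3 - <<'E'
from h import *
import pickle
a,b=pickle.load(open('f0.pkl','rb'))
t=cv2.resize(b['color'][175:270,180:260],None,fx=6,fy=6,interpolation=cv2.INTER_CUBIC)
cv2.imwrite('pics/t1.png',t)
hsv=cv2.cvtColor(b['color'],cv2.COLOR_BGR2HSV)
m=((b['color'].min(2)>140)).astype(np.uint8)
m[:, :185]=0;m[:180]=0;m[:,370:]=0;m[265:]=0
cs,_=cv2.findContours(m,cv2.RETR_EXTERNAL,cv2.CHAIN_APPROX_NONE)
for c in cs:
    if cv2.contourArea(c)>300:
        print(cv2.minAreaRect(c)); p=cv2.boxPoints(cv2.minAreaRect(c));print(p.round(1).tolist(),ray(b,p,.078).round(4).tolist())
E
```

```text
((217.5, 221.0), (70.0, 47.0), 90.0)
[[194.0, 186.0], [241.0, 186.0], [241.0, 256.0], [194.0, 256.0]] [[0.6434, 0.2075, 0.078], [0.6423, 0.0727, 0.078], [0.4426, 0.0737, 0.078], [0.4434, 0.2076, 0.078]]
((335.5072021484375, 213.25875854492188), (39.26816177368164, 70.34877014160156), 5.52754020690918)
[[312.6000061035156, 246.39999389648438], [319.3999938964844, 176.39999389648438], [358.3999938964844, 180.10000610351562], [351.70001220703125, 250.1999969482422]] [[0.4683, -0.1302, 0.078], [0.6684, -0.1519, 0.078], [0.6568, -0.2641, 0.078], [0.4566, -0.2416, 0.078]]
```

View pics/t1.png

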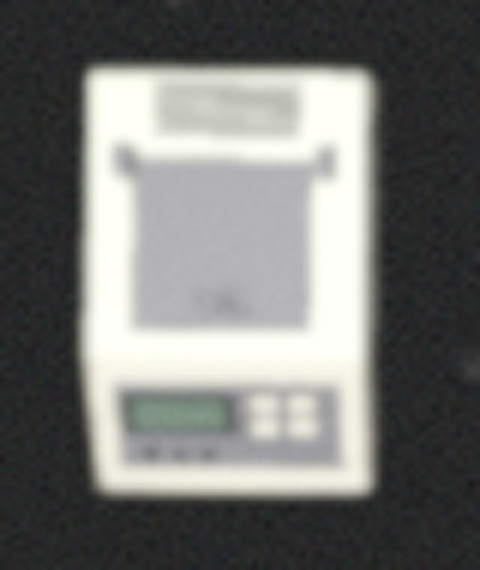

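Wide lid in the crop: front edge at v≈328 from u 132 to 310, back edge at v≈160, ribs at about (221,300). The reader is nearly square to the world axes.

```bash
python3 - <<'E'
from h import *
import pickle
a,b=pickle.load(open('f0.pkl','rb'))
f=lambda u,v:(180+(u+.5)/6-.5,175+(v+.5)/6-.5)
for n,u,v,z in[('ribs',221,300,.097),('FL',132,328,.094),('FR',309,328,.094),('BL',135,160,.091),('BR',309,162,.091),('ears',118,160,.088),('ears',332,162,.088)]:
    print(n,ray(b,f(u,v),z).round(4))
# lid mask: grey-violet, in scene + top
for d,box,nm in((b,(195,190,243,235),'t'),(a,(200,170,270,215),'s')):
    c=d['color'];x0,y0,x1,y1=box
    g=c[y0:y1,x0:x1].astype(int);m=((g.max(2)<205)&(g.min(2)>90)&(g[...,0]-g[...,1]>2)).astype(np.uint8)
    cs,_=cv2.findContours(m,cv2.RETR_EXTERNAL,cv2.CHAIN_APPROX_NONE)
    k=max(cs,key=cv2.contourArea);r=cv2.minAreaRect(k);p=cv2.boxPoints(r)+[x0,y0];print(nm,r,ray(d,p,.094).round(4).tolist())
# predicted press/hinge in scene for check
P=[[.515,.1405,.097],[.499,.1405,.095],[.499,.1825,.095],[.499,.0985,.095],[.579,.1825,.092],[.579,.0985,.092]]
q=proj(a,P);print(q.round(1).tolist())
t=cv2.resize(a['color'][165:250,180:280],None,fx=6,fy=6,interpolation=cv2.INTER_CUBIC)
for u,v in q: cv2.circle(t,(int((u-180)*6+2.5),int((v-165)*6+2.5)),3,(0,0,255),-1)
cv2.imwrite('pics/s1.png',t)
E
```

```text
ribs [[0.5322 0.1408 0.097 ]]
FL [[0.5194 0.183  0.094 ]]
FR [[0.5188 0.0999 0.094 ]]
BL [[0.5985 0.182  0.091 ]]
BR [[0.5969 0.1    0.091 ]]
ears [[0.5988 0.1906 0.088 ]]
ears [[0.597  0.0894 0.088 ]]
t ((21.0, 25.5), (25.0, 26.0), 90.0) [[0.5933, 0.1789, 0.094], [0.5927, 0.1055, 0.094], [0.5223, 0.1058, 0.094], [0.5229, 0.179, 0.094]]
s ((32.22937774658203, 25.70360565185547), (42.718505859375, 21.395151138305664), 21.037511825561523) [[0.5045, 0.167, 0.094], [0.6071, 0.2361, 0.094], [0.5997, 0.079, 0.094], [0.5037, 0.0253, 0.094]]
[[218.2, 198.2], [214.1, 201.2], [202.9, 196.9], [225.8, 205.6], [223.1, 187.0], [245.7, 195.0]]
```

View pics/s1.png

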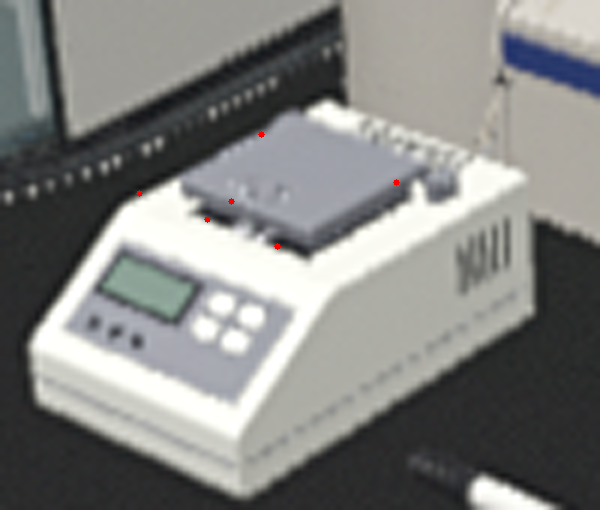

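Red dots were an earlier rough guess, about 20 mm too far forward. Rays give the front edge at x≈0.519, the press point at ≈(0.535,0.141) and the hinge at x≈0.599. Starting to move.

Request:
{"api": "step_arm", "payload": {
  "increments": [
    [0.8,1,0.3,-3.7],
    [0.8,1,0.3,-3.7],
    [0.8,1,0.3,-3.7],
    [0.8,1,0.3,-3.7],
    [0.8,1,0.3,-3.6]
  ],
  "hand": 0
}}

```text
time_s: 0.52
eef_pos: [0.3141, -0.5139, 0.2687]
tool_rot: [1.0, -0.001, -0.0, -0.0]
wrist_force: [1.1, -0.8, 0.3]
width: 0.0256
grip_force: 0.0
```

Request:
{"api": "step_arm", "payload": {
  "increments": [
    [0.8,1,0,0],
    [0.8,1,0,0],
    [0.8,1,0,0],
    [0.8,1,0,0],
    [0.8,1,0,0]
  ]
}}

```text
time_s: 0.93
eef_pos: [0.4141, -0.3888, 0.2686]
tool_rot: [1.0, 0.0, -0.0, -0.0]
wrist_force: [0.1, -0.0, 0.1]
width: -0.0003
grip_force: 0.0
```

Request:
{"api": "step_arm", "payload": {
  "increments": [
    [0.4,1,0,0],
    [0.4,1,0,0],
    [0.4,1,0,0],
    [0.4,1,0,0],
    [0.4,1,0,0]
  ]
}}

```text
time_s: 1.35
eef_pos: [0.4636, -0.264, 0.2685]
tool_rot: [1.0, 0.0, -0.0, -0.0]
wrist_force: [1.3, -0.5, 0.5]
width: -0.0004
grip_force: 0.0
```

Request:
{"api": "step_arm", "payload": {
  "increments": [
    [0.2,1,0,0],
    [0.2,1,0,0],
    [0.2,1,0,0],
    [0.2,1,0,0],
    [0.2,1,0,0]
  ]
}}

```text
time_s: 1.77
eef_pos: [0.4883, -0.1391, 0.2686]
tool_rot: [1.0, 0.0, -0.0, -0.0]
wrist_force: [0.1, -0.9, 0.9]
width: -0.0004
grip_force: 0.0
```

Request:
{"api": "step_arm", "payload": {
  "increments": [
    [0.2,1,0,0],
    [0.2,1,0,0],
    [0.2,1,0,0],
    [0.2,1,0,0],
    [0.2,1,0,0]
  ]
}}

```text
time_s: 2.18
eef_pos: [0.5133, -0.0141, 0.2686]
tool_rot: [1.0, 0.0, -0.0, 0.0]
wrist_force: [0.5, -0.8, 0.3]
width: -0.0001
grip_force: 0.0
```

Request:
{"api": "step_arm", "payload": {
  "increments": [
    [0.2,1,0,0],
    [0.2,1,0,0],
    [0.2,1,0,0],
    [0.1,1,-0.5,0],
    [0.1,1,-0.8,0]
  ]
}}

```text
time_s: 2.6
eef_pos: [0.5346, 0.1111, 0.2373]
tool_rot: [1.0, 0.0, 0.002, -0.0]
wrist_force: [0.3, 0.3, -0.1]
width: 0.0
grip_force: 0.0
```

Request:
{"api": "step_arm", "payload": {
  "increments": [
    [0,1,-1,0],
    [0,0.2,-1,0],
    [0,0,-0.8,0],
    [0,0,-0.5,0],
    [0,0,0,0]
  ]
}}

```text
time_s: 3.02
eef_pos: [0.5316, 0.1393, 0.1509]
tool_rot: [1.0, 0.001, -0.003, 0.001]
wrist_force: [0.0, 0.1, -0.0]
width: 0.0
grip_force: 0.0
```

```bash
python3 - <<'E'
from h import *
s=arm.sense();print(s['eef_pos'],s['time_s'],s['wrist_force'])
a=grab('scene');b=grab('top');w=grab('wrist','w0.png')
t=cv2.resize(a['color'][120:230,180:290],None,fx=4,fy=4,interpolation=cv2.INTER_CUBIC)
u=cv2.resize(b['color'][175:270,180:260],None,fx=4,fy=4,interpolation=cv2.INTER_CUBIC)
c=np.zeros((440,760,3),np.uint8);c[:,:440]=t;c[:380,440:]=u
cv2.imwrite('pics/c0.png',c)
E
```

```text
[0.53164574 0.1393345  0.15087339] 3.0167 [ 0.03635575  0.06537283 -0.04635297]
```

View pics/c0.png

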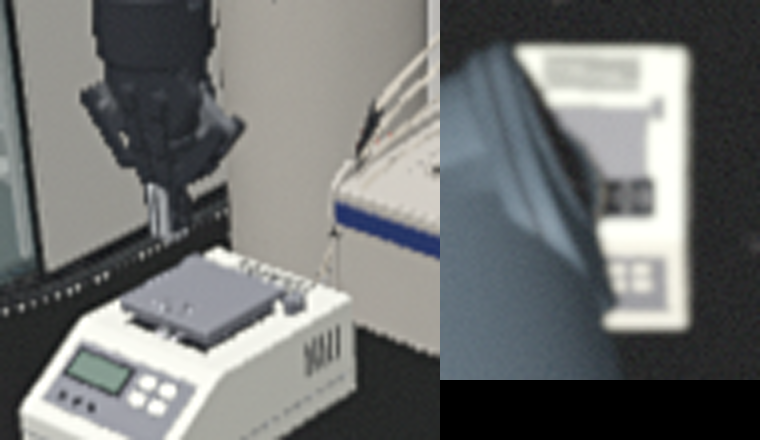

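View pics/w0.png

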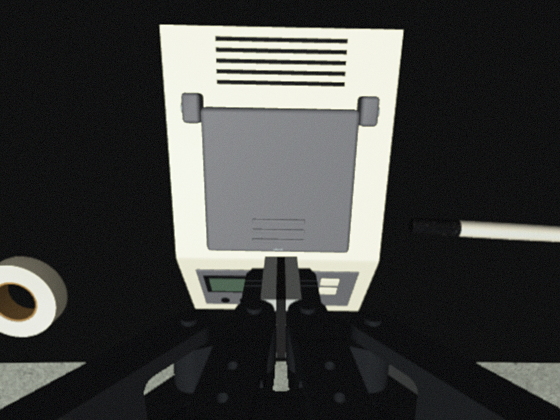

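The wrist view shows the lid clearly: front edge at v≈250 (u 207–350), ribs centred at (278,229), hinge ears at (192,107) and (369,111). The lid is shut.

```bash
python3 - <<'E'
from h import *
b=grab('wrist')
for n,u,v,z in[('ribs',278,229,.097),('FL',207,249,.0965),('FR',350,251,.0965),('earL',192,107,.093),('earR',369,111,.093)]: print(n,ray(b,(u,v),z).round(4))
E
```

```text
ribs [[0.5332 0.1421 0.097 ]]
FL [[0.5206 0.1837 0.0965]]
FR [[0.5193 0.0998 0.0965]]
earL [[0.6008 0.1877 0.093 ]]
earR [[0.5988 0.0934 0.093 ]]
```

Request:
{"api": "step_arm", "payload": {
  "increments": [
    [0.12,0.1,-0.7,0],
    [0,0,-0.7,0],
    [0,0,-0.4,0],
    [0,0,-0.1,0],
    [0,0,0,0]
  ]
}}

```text
time_s: 3.63
eef_pos: [0.5364, 0.142, 0.1063]
tool_rot: [1.0, 0.0, -0.0, 0.0]
wrist_force: [-0.4, -0.2, 0.7]
width: -0.0001
grip_force: 0.0
```

Request:
{"api": "step_arm", "payload": {
  "increments": [
    [0,0,-0.06,0],
    [0,0,-0.06,0],
    [0,0,-0.06,0],
    [0,0,0,0]
  ]
}}

```text
time_s: 3.97
eef_pos: [0.5366, 0.1422, 0.102]
tool_rot: [1.0, 0.0, 0.0, -0.0]
wrist_force: [-0.2, -0.6, 0.3]
width: -0.0001
grip_force: 0.0
```

Request:
{"api": "step_arm", "payload": {
  "increments": [
    [0,0,-0.08,0],
    [0,0,-0.08,0],
    [0,0,-0.04,0],
    [0,0,0,0]
  ]
}}

```text
time_s: 4.3
eef_pos: [0.5364, 0.1422, 0.0966]
tool_rot: [1.0, 0.0, -0.0, 0.0]
wrist_force: [-0.8, 0.1, -0.3]
width: 0.0
grip_force: 0.0
```

Request:
{"api": "step_arm", "payload": {
  "increments": [
    [0,0,-0.04,0],
    [0,0,-0.04,0],
    [0,0,0,0]
  ]
}}

```text
time_s: 4.55
eef_pos: [0.5363, 0.1422, 0.0948]
tool_rot: [1.0, 0.0, -0.0, 0.0]
wrist_force: [-2.6, 0.4, 2.9]
width: 0.0
grip_force: 1.5
```

Contact. Pressing on to the stop.

Request:
{"api": "step_arm", "payload": {
  "increments": [
    [0,0,-0.04,0],
    [0,0,-0.04,0],
    [0,0,0,0]
  ]
}}

```text
time_s: 4.8
eef_pos: [0.5361, 0.1421, 0.0929]
tool_rot: [1.0, 0.0, -0.0, 0.0]
wrist_force: [-2.9, 0.4, 6.8]
width: 0.0002
grip_force: 3.5
```

Request:
{"api": "step_arm", "payload": {
  "increments": [
    [0,0,-0.04,0],
    [0,0,-0.04,0],
    [0,0,0,0]
  ]
}}

```text
time_s: 5.05
eef_pos: [0.5361, 0.1422, 0.0922]
tool_rot: [1.0, 0.0, 0.0, -0.0]
wrist_force: [-8.0, -1.6, 23.1]
width: 0.0004
grip_force: 11.4
```

Hard stop reached (23 N). Now lifting the finger straight off, then forward.

Request:
{"api": "step_arm", "payload": {
  "increments": [
    [0,0,0.4,0],
    [-0.3,0,0.7,0],
    [-0.8,0,0.8,0],
    [-1,0,0.8,0],
    [-1,0,0.4,0]
  ]
}}

```text
time_s: 5.47
eef_pos: [0.4592, 0.1424, 0.1699]
tool_rot: [1.0, 0.0, 0.001, -0.0]
wrist_force: [0.0, 0.9, 0.1]
width: 0.0005
grip_force: 0.0
```

Request:
{"api": "step_arm", "payload": {
  "increments": [
    [-0.8,0,0,0],
    [0,0,0,0],
    [0,0,0,0],
    [0,0,0,0],
    [0,0,0,0]
  ]
}}

```text
time_s: 5.88
eef_pos: [0.4399, 0.1422, 0.1681]
tool_rot: [1.0, 0.0, 0.0, -0.0]
wrist_force: [-0.1, 0.3, -0.3]
width: -0.0002
grip_force: 0.0
```

Request:
{"api": "step_arm", "payload": {
  "increments": [
    [0,0,0,0],
    [0,0,0,0],
    [0,0,0,0],
    [0,0,0,0],
    [0,0,0,0]
  ]
}}

```text
time_s: 6.3
eef_pos: [0.4391, 0.1421, 0.1682]
tool_rot: [1.0, 0.0, -0.0, 0.0]
wrist_force: [-0.1, -0.5, -0.1]
width: 0.0002
grip_force: 0.0
```

Request:
{"api": "step_arm", "payload": {
  "increments": [
    [0,0,0,0],
    [0,0,0,0],
    [0,0,0,0],
    [0,0,0,0],
    [0,0,0,0]
  ]
}}

```text
time_s: 6.72
eef_pos: [0.439, 0.1422, 0.1683]
tool_rot: [1.0, 0.0, 0.0, -0.0]
wrist_force: [-0.1, -0.4, -0.3]
width: -0.0002
grip_force: 0.0
```

Request:
{"api": "step_arm", "payload": {
  "increments": [
    [0,0,0,0],
    [0,0,0,0],
    [0,0,0,0],
    [0,0,0,0],
    [0,0,0,0]
  ]
}}

```text
time_s: 7.13
eef_pos: [0.439, 0.1421, 0.1683]
tool_rot: [1.0, 0.0, 0.0, -0.0]
wrist_force: [-0.2, -0.3, -1.1]
width: 0.0001
grip_force: 0.0
```

```bash
cat > v.py <<'E'
from h import *
import sys
s=arm.sense();print(s['eef_pos'],s['time_s'])
a=grab('scene');w=grab('wrist')
t=cv2.resize(a['color'][130:230,180:280],None,fx=3.8,fy=3.8,interpolation=cv2.INTER_CUBIC)
c=np.zeros((420,790,3),np.uint8);c[:380,:380]=t;c[:,380:]=w['color'][:,80:490]
cv2.imwrite('pics/'+sys.argv[1],c)
E
python3 v.py c1.png
```

```text
[0.43900394 0.14214095 0.16829656] 7.1333
```

View pics/c1.png

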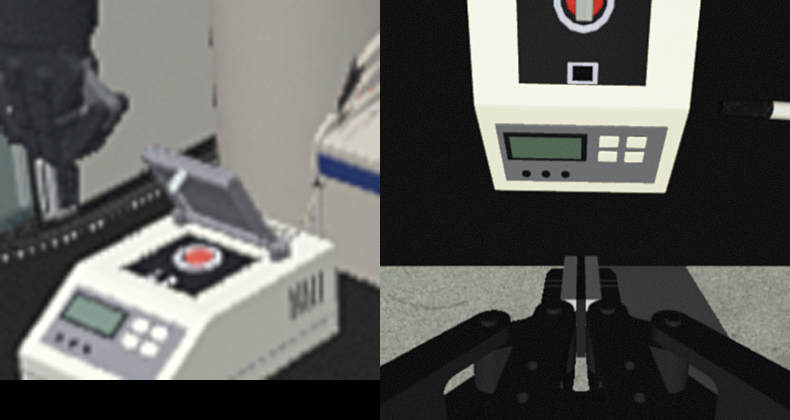

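The lid popped and has stood up alone for over a second: nose at about (160,160), red vial cap visible at (198,257). Moving the fingertip under the nose and pushing back gently.

Request:
{"api": "step_arm", "payload": {
  "increments": [
    [0,0,-0.4,0],
    [0.5,0,-0.4,0],
    [0.8,0,0,0],
    [0.8,0,0,0],
    [0.6,0,0,0]
  ]
}}

```text
time_s: 7.65
eef_pos: [0.5079, 0.1421, 0.1482]
tool_rot: [1.0, 0.0, 0.0, -0.0]
wrist_force: [-0.5, 0.1, -0.7]
width: 0.0001
grip_force: 0.0
```

Request:
{"api": "step_arm", "payload": {
  "increments": [
    [0.4,0,0,0],
    [0.3,0,0,0],
    [0.2,0,0,0],
    [0.2,0,0,0],
    [0.2,0,0,0]
  ]
}}

```text
time_s: 8.07
eef_pos: [0.5388, 0.1422, 0.1483]
tool_rot: [1.0, 0.0, -0.0, 0.0]
wrist_force: [-0.1, 0.5, -0.2]
width: 0.0004
grip_force: 0.0
```

Request:
{"api": "step_arm", "payload": {
  "increments": [
    [0.2,0,0,0],
    [0.2,0,0,0],
    [0.2,0,0,0],
    [0.2,0,0,0],
    [0.2,0,0,0]
  ]
}}

```text
time_s: 8.48
eef_pos: [0.5599, 0.1421, 0.1505]
tool_rot: [1.0, 0.001, -0.004, 0.001]
wrist_force: [-32.0, -4.6, 59.8]
width: 0.0001
grip_force: 31.5
```

Request:
{"api": "step_arm", "payload": {
  "increments": [
    [0.2,0,0,0],
    [0.2,0,0,0],
    [0.2,0,0,0],
    [0.1,0,0,0],
    [0,0,0,0]
  ]
}}

```text
time_s: 8.9
eef_pos: [0.5844, 0.1406, 0.152]
tool_rot: [1.0, -0.001, 0.003, 0.0]
wrist_force: [-4.1, -6.5, 29.7]
width: 0.0001
grip_force: 28.8
```

```bash
python3 v.py c2.png
```

```text
[0.58436832 0.140631   0.15200816] 8.9
```

View pics/c2.png

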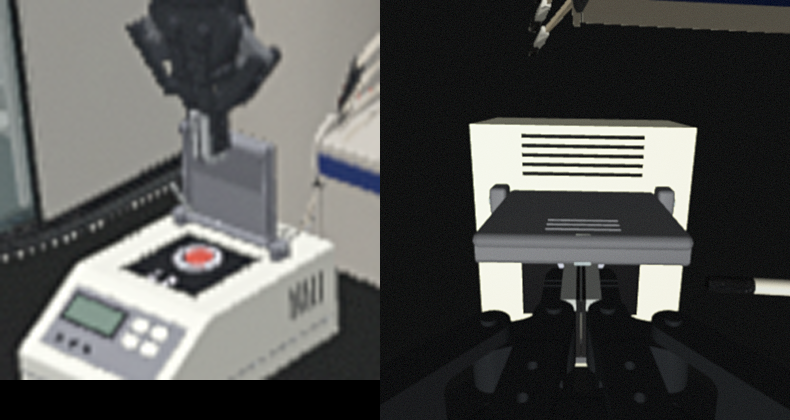

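The lid is nearly upright, but the fingertip is riding on the catch under the nose (30 N upward). I'll ease up, back off, shift sideways past the catch and finish the push there.

Request:
{"api": "step_arm", "payload": {
  "increments": [
    [0,0,0.2,0],
    [-0.2,0,0.1,0],
    [-0.5,0,0,0],
    [-0.8,0,0,0],
    [0,0,0,0]
  ]
}}

```text
time_s: 9.42
eef_pos: [0.541, 0.1421, 0.1553]
tool_rot: [1.0, 0.001, -0.002, 0.0]
wrist_force: [-0.5, 0.1, -0.5]
width: -0.0002
grip_force: 0.0
```

Request:
{"api": "step_arm", "payload": {
  "increments": [
    [0,-0.5,-0.2,0],
    [0,-0.5,-0.2,0],
    [0,0,0,0],
    [0,0,0,0],
    [0,0,0,0]
  ]
}}

```text
time_s: 9.83
eef_pos: [0.5445, 0.1169, 0.1457]
tool_rot: [1.0, -0.0, 0.0, -0.0]
wrist_force: [0.3, 0.3, 0.2]
width: 0.0006
grip_force: 0.0
```

```bash
python3 v.py c3.png
```

```text
[0.54446502 0.11688049 0.14569906] 9.8333
```

View pics/c3.png

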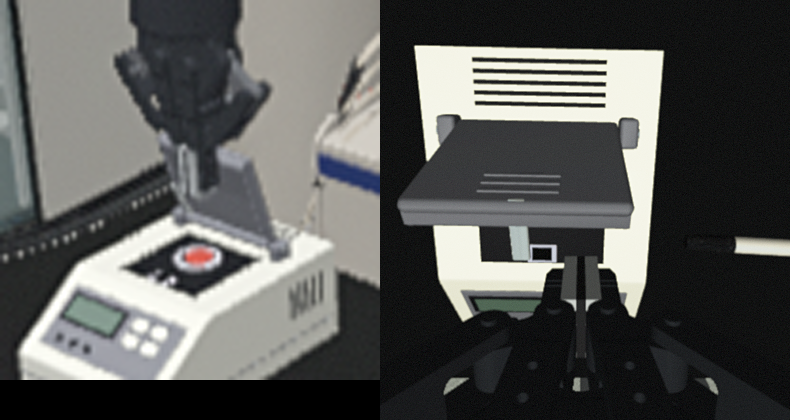

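The lid fell back to its popped angle. The catch hangs at u≈517 in the wrist view and the finger is beside it at u≈580, clear of it. Pushing again here.

Request:
{"api": "step_arm", "payload": {
  "increments": [
    [0,0,-0.2,0],
    [0.2,0,0,0],
    [0.2,0,0,0],
    [0.2,0,0,0],
    [0,0,0,0]
  ]
}}

```text
time_s: 10.35
eef_pos: [0.5603, 0.1173, 0.1408]
tool_rot: [1.0, 0.0, 0.0, -0.0]
wrist_force: [-0.3, -0.6, -0.1]
width: -0.0
grip_force: 0.0
```

Request:
{"api": "step_arm", "payload": {
  "increments": [
    [0.2,0,0,0],
    [0.2,0,0,0],
    [0.2,0,0,0],
    [0,0,0,0]
  ]
}}

```text
time_s: 10.68
eef_pos: [0.5752, 0.1171, 0.1408]
tool_rot: [1.0, 0.0, 0.001, -0.0]
wrist_force: [-0.5, 0.4, -0.1]
width: -0.0001
grip_force: 0.0
```

Request:
{"api": "step_arm", "payload": {
  "increments": [
    [0.2,0,0,0],
    [0.2,0,0,0],
    [0.2,0,0,0],
    [0,0,0,0]
  ]
}}

```text
time_s: 11.02
eef_pos: [0.5902, 0.1171, 0.1408]
tool_rot: [1.0, 0.0, 0.0, -0.0]
wrist_force: [0.8, -0.3, 0.8]
width: 0.0001
grip_force: 0.0
```

Request:
{"api": "step_arm", "payload": {
  "increments": [
    [0.1,0,0,0],
    [0.1,0,0,0],
    [0.1,0,0,0],
    [0,0,0,0]
  ]
}}

```text
time_s: 11.35
eef_pos: [0.597, 0.1172, 0.1408]
tool_rot: [1.0, 0.0, 0.0, -0.0]
wrist_force: [-0.3, 0.5, 0.2]
width: -0.0
grip_force: 0.0
```

Request:
{"api": "step_arm", "payload": {
  "increments": [
    [0.1,0,0,0],
    [0.1,0,0,0],
    [0,0,0,0]
  ]
}}

```text
time_s: 11.6
eef_pos: [0.6001, 0.1172, 0.1406]
tool_rot: [1.0, 0.0, -0.002, 0.0]
wrist_force: [-5.7, -0.9, 3.1]
width: 0.0001
grip_force: 3.1
```

The force is rising, so the lid is at or near its stop. Backing straight off, then up.

Request:
{"api": "step_arm", "payload": {
  "increments": [
    [-0.2,0,0,0],
    [-0.4,0,0,0],
    [-0.8,0,0,0],
    [-1,0,0,0],
    [-1,0,0.5,0]
  ]
}}

```text
time_s: 12.02
eef_pos: [0.5147, 0.1168, 0.1516]
tool_rot: [1.0, 0.0, -0.001, 0.0]
wrist_force: [-0.5, 1.1, -0.2]
width: -0.0004
grip_force: 0.0
```

Request:
{"api": "step_arm", "payload": {
  "increments": [
    [-1,0,1,0],
    [-0.5,0,1,0],
    [0,0,1,0],
    [0,0,0.5,0],
    [0,0,0,0]
  ]
}}

```text
time_s: 12.43
eef_pos: [0.4804, 0.1177, 0.244]
tool_rot: [1.0, 0.0, 0.003, -0.001]
wrist_force: [0.6, 0.3, 0.2]
width: 0.0
grip_force: 0.0
```

Request:
{"api": "step_arm", "payload": {
  "increments": [
    [0,0,0,0],
    [0,0,0,0],
    [0,0,0,0],
    [0,0,0,0],
    [0,0,0,0]
  ]
}}

```text
time_s: 12.85
eef_pos: [0.4787, 0.117, 0.24]
tool_rot: [1.0, 0.0, -0.001, 0.0]
wrist_force: [0.7, 0.3, -0.1]
width: -0.0
grip_force: 0.0
```

Request:
{"api": "step_arm", "payload": {
  "increments": [
    [0,0,0,0],
    [0,0,0,0],
    [0,0,0,0],
    [0,0,0,0],
    [0,0,0,0]
  ]
}}

```text
time_s: 13.27
eef_pos: [0.479, 0.1171, 0.2408]
tool_rot: [1.0, 0.0, -0.0, 0.0]
wrist_force: [-1.0, 0.1, -0.1]
width: 0.0004
grip_force: 0.0
```

```bash
sed -i "s/130:230,180:280/130:230,180:280/" v.py; python3 v.py c4.png
```

```text
[0.47898926 0.11714336 0.24076751] 13.2667
```

View pics/c4.png

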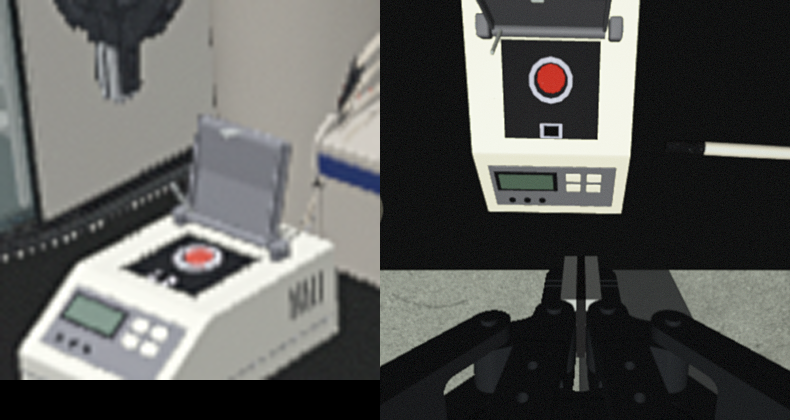

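The lid stands open leaning back (upper edge around (245,130), vial cap undisturbed at (198,257)), and the arm is clear. Handing in.

```bash
python3 -c "
from cell import arm
print(arm.hand_in())"
```

```text
the job is handed in; nothing more can be done
None
```

The wide reader's lid was pressed once, popped and stayed up over a second by itself, and now stands open leaning back; my first push rode on the lid's catch (about 68 N at the wrist) and it fell back to its popped angle, so I pushed again beside the catch, and nothing else was touched.

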